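# Park and lock the slicer's food carriage

### The job

Park the food slicer's grey carriage: press the long orange spring bar down with your fingertips so that its red stop sinks out of the way, keep it down and push the carriage along the bed, over the stop, until it is fully home against the blade housing. Then let go, so that the bar springs up and its stop locks the carriage through the opening in it. Only press and push: do not lift the carriage or touch its black knob, and leave the tin, the garlic and the steel dish where they are.

Things in the scene. Friction and masses are not known exactly. Their poses are not given: they have to be found in the camera images.
- slicer_bed: Fixed white slicer bed, 140 mm wide (x), 340 mm long (y, from -150 to +190 mm), origin on the worktop under its middle. The carriage runs along its +y axis on two aluminium rails (top 27 mm above the worktop, at x from 42 to 60 mm either side) and under white lips (top 42 mm, 100 mm clear between them). The near (-y) end is open. At the +y end stands the white blade housing, 52 mm tall, whose face at y = +140 mm stops the carriage. z up.
- release_bar (a joint): Travel of the orange release bar in m: 0 = up, 0.015 = fully down on its stop. Springs up by itself, about 3 N to start it down and 5 N fully down. The bar is a flat strip 70 mm wide (x, centred between the rails) from y = -140 to +125 mm of the bed, its top 24 mm above the worktop when up and 9 mm when fully down; it moves straight down wherever it is pressed. It runs 3 mm or more below the carriage, so it can be pressed behind the carriage.
- stop_top (a point): Middle of the top of the bar's red stop block (20 mm in x, 14 mm in y, 14 mm tall above the bar), at x = 0, y = +115 mm of the bed; 38 mm above the worktop when the bar is up. It moves with the bar. The carriage clears it once the bar is 11 mm or more down.
- carriage: Loose grey carriage, 0.4 kg, captive under the lips, 116 mm wide (x), 100 mm long (y), origin at the centre of its underside, 27 mm above the worktop; axes as the bed's. An 8 mm plate with a rectangular opening 30 x 24 mm centred at y = +25 mm, into which the stop rises when the carriage is home (origin at y = +90 mm of the bed). With the stop up its front edge is blocked when its origin is at y = +58 mm. It starts short of that, 45 to 90 mm from home.
- push_face (a point): Point in the middle of the carriage's flat rear (-y) face, 15 mm above its underside. This upright wall is 90 mm wide and 30 mm tall, its top 57 mm above the worktop.
- knob: Round black knob on top of the carriage, 26 mm across, 28 mm tall, its top 63 mm above the worktop; origin at its foot, 44 mm ahead of the carriage's rear face. Not to be touched.
- tomato_tin: Bystander: short labelled tin with a grey lid, 75 mm across, 58 mm tall, origin at the centre of its underside.
- garlic_bulb: Bystander: garlic bulb, 60 mm across, 58 mm tall, origin at its underside.
- steel_dish: Bystander: steel bowl, 140 mm across, 58 mm tall, origin at the centre of its underside.

How it is judged:
By the outcome, as a careful person would: the job done as asked, in the order asked, and still so for the second after the job is handed in, with the robot touching nothing.
It also fails if it takes over 48 s, if anything falls off the work surface, if the arm or the gripper's body presses on something with over 40 N, if the wrist force passes 120 N, or if a joint passes its speed limit or range.

### The arm

A 7-joint arm with a two-finger parallel gripper is mounted at the origin on a cart in front of the work surface, level with it; the furniture and walls round the work are solid. World frame = base frame: x ahead of the robot, y to its left, z up, the work surface at z = 0. Lengths are in m, angles in rad, forces in N, time in s.
With the tool pointing down it reaches from about 0.4 to 0.875 m from the base axis. Payload 19.3 kg.
Tool frame: the origin (TCP) lies on the mounting face of the last link; the fingertips stand 173 mm ahead of it and the grasp point (between the pads) lies 155 mm ahead of it (bot.grip_point_offset is the distance from the TCP to the grasp point, in m); z points along the fingers, y is the line along which they close (so a half turn about z gives the same grasp; the last joint's range is limited). The gripper opens to 85 mm and grips with 20 to 120 N. Pads are 22 mm wide; open, the fingers measure 114 mm over their backs; the gripper's body (76 mm by 85 mm) begins 54 mm behind the grasp point. The pads swing forward as they close: fully open they stand 13 mm farther back than shut.
Start: joints at [1.068, 0.521, -0.036, 1.599, 0.021, 1.021, -0.113], TCP at [0.262, -0.567, 0.405] pointing down, gripper open.
Joint ranges: [-2.91, 2.91], [-0.3, 2.13], [-1.5, 1.42], [0.17, 2.43], [-1.26, 4.41], [0.16, 1.93], [-2.52, 2.52]. Speed limits (rad/s): [1.89, 1.89, 2.39, 2.39, 3.01, 3.01, 3.01].

### API

Orientations are given as [roll, pitch, yaw] about the fixed x, y, z axes, in that order (R = Rz(yaw) Ry(pitch) Rx(roll)).
In Python, from workcell import bot gives the robot as it stands.
- The arm moves only by the tool arm_command, never from a script. Its argument "deltas" is a list of rows, each a list of 3 entries, a list of its own where there are three numbers: the shift along the tool's x, y, z in cm, then the turn, a rotation vector about the tool's x, y, z in rad, then the finger opening in cm, from 0 to 8.54. In form: [[[tx, ty, tz], [rx, ry, rz], claw], ...]. A call has 1 to 20 rows; each row shifts and turns the commanded pose from where the row before left it, along the tool's axes as they then stand; what a row does not reach is not made up. A row lasts 1/10 s, in which the tool goes at most 50 mm and 8.59 degrees, less where a joint would pass 70% of its speed; a pose out of reach is approached as far as the arm can. A call with a gripper value outside its range is refused whole. The fingers move at their own pace and stop on an object; "newtons" is the grip in N (left out, the last holds). Time passes only in rows, so rows that do not move let the fingers close. It gives the time, the measured TCP pose, the force, the opening and the grip force at its end, in the units of the state.
- bot.observe(): the state, without advancing time (a new reading comes with each control period).
- bot.grab_frame(name): name is "scene" or "top" or "wrist"; returns a dict with "frame" (420x560x3 uint8, red, green, blue), "K" (3x3 intrinsics, pixels), "rvec" (rotation vector, rad) and "tvec" (3), from world to camera coordinates, as OpenCV has them; the wrist camera has in their place "T_tool_cam" (4x4, takes a point from camera to tool coordinates, whose origin is the TCP and whose axes are the flange's). Camera axes: x right, y down, z forward; pixel columns grow to the right and rows downward; lengths in m; the calibration is good to about 2 mm. A picture is of the moment at which its call begins: read the wrist's pose just before it. There is no depth.
- bot.job_done(): hands the job in; it is judged then, once.
Trained networks look in a picture, given as the dict that the camera call returned (one of the last four; its "shot" number tells which), for a name from the list of things; names that differ only in an ending like _2 or _b are one class to them, and where a whole thing is asked for, a point or a joint stands for the part that bears it (a point fixed in the world has none). Each returns a list of dicts, best first, with "p" (0 to 1); they miss things now and then, are a little off and sometimes report something else, mostly with a low value. They report only what shows in the picture. A call takes as long as a camera call.
- bot.find_in(name, picture): "rect" ([left, top, width, height] in pixels, round what is visible of it).
- bot.mark_of(name, picture): "at" ([column, row] in pixels: a listed point, or the origin of a listed thing).
The state is a dict: "clock": time; "qpos": joint angles; "qd": joint speeds; "joint_efforts": joint torques, N m; "position": TCP position; "tool_rot": TCP orientation; "force": force on the tool from outside, world axes, zero at the start; "moment": the same for the moment, N m; "grip_width": finger opening in m; "finger_force": force on a finger pad.
Only numpy, scipy, OpenCV 4.12 (cv2) and the standard library are available. Lean on these libraries where they do the work, as an engineer would, in place of code of your own. Each camera call takes 0.05 s, during which the arm holds its last target. There are 200 camera calls.

## Working session

There is one attempt and no reset: what is moved stays moved. The work goes in short steps, Python scripts to look and compute and a tool call to move; the robot and the scene stay as the last step left them, time stands still between calls to the robot, and variables do not carry over. Pictures are saved under pics/ and viewed, at most 10 in all, crops included, and the job is handed in when it is done.

Besides the shell and the picture viewer there is one more tool, called after "Request:" as name([rows], argument=value, ...), one row to a line, values as JSON. arm_command: Moves the arm, as the interface text tells. Its arguments: {"type":"object","properties":{"deltas":{"type":"array","items":{"type":"array"}},"newtons":{"type":"number"}},"required":["deltas"]}

```bash
mkdir -p pics; cat > h.py <<'E'
import numpy as np, cv2
from scipy.spatial.transform import Rotation as R
from workcell import bot
def ray(pic,uv):
    Rm=cv2.Rodrigues(np.array(pic["rvec"],float))[0]; t=np.array(pic["tvec"],float).ravel()
    c=-Rm.T@t; d=Rm.T@np.linalg.inv(pic["K"])@np.array([uv[0],uv[1],1.]); return c,d
def at(pic,uv,z):
    c,d=ray(pic,uv); return c+d*(z-c[2])/d[2]
def proj(pic,P):
    return cv2.projectPoints(np.array(P,float).reshape(-1,1,3),np.array(pic["rvec"],float),np.array(pic["tvec"],float),np.array(pic["K"],float),None)[0].reshape(-1,2)
def save(pic,n): cv2.imwrite(f"pics/{n}.png",pic["frame"][:,:,::-1])
E
python3 - <<'E'
from h import *
np.set_printoptions(precision=3,suppress=True)
Z=dict(slicer_bed=0,stop_top=.038,carriage=.027,push_face=.042,knob=.035,tomato_tin=0,garlic_bulb=0,steel_dish=0)
for n in("top","scene"):
    p=bot.grab_frame(n); save(p,n+"0")
    print(n,ray(p,(280,210))[0])
    for k,z in Z.items():
        for m in bot.mark_of(k,p)[:2]: print(k,round(m["p"],2),np.round(m["at"]),at(p,m["at"],z))
s=bot.observe(); print(s["position"],s["tool_rot"],s["clock"],s["force"])
E
```

```text
top [0.364 0.174 1.012]
stop_top 0.96 [331. 211.] [0.537 0.089 0.038]
carriage 0.97 [367. 222.] [0.51  0.006 0.027]
push_face 0.67 [374. 219.] [ 0.515 -0.006  0.042]
push_face 0.56 [391. 223.] [ 0.504 -0.045  0.042]
knob 0.4 [374. 220.] [ 0.513 -0.008  0.035]
tomato_tin 0.72 [413. 174.] [ 0.626 -0.114  0.   ]
garlic_bulb 0.71 [364. 162.] [0.66 0.   0.  ]
steel_dish 0.91 [252. 209.] [0.555 0.273 0.   ]
scene [-0.212  0.731  0.682]
slicer_bed 0.89 [345. 214.] [ 0.514 -0.019  0.   ]
stop_top 0.86 [302. 212.] [0.542 0.1   0.038]
carriage 0.97 [337. 205.] [ 0.527 -0.002  0.027]
push_face 0.8 [356. 196.] [ 0.509 -0.052  0.042]
knob 0.43 [340. 203.] [ 0.518 -0.005  0.035]
tomato_tin 0.94 [341. 184.] [ 0.631 -0.116  0.   ]
garlic_bulb 0.7 [300. 193.] [0.662 0.007 0.   ]
steel_dish 0.88 [237. 249.] [0.558 0.28  0.   ]
steel_dish 0.26 [345. 213.] [ 0.515 -0.021  0.   ]
[ 0.262 -0.567  0.405] [-3.142 -0.     0.433] 0.9 [ 0.343 -0.091 -0.23 ]
```

```bash
python3 - <<'E'
import cv2
a=cv2.imread("pics/top0.png")[100:340,200:500];b=cv2.imread("pics/scene0.png")[110:310,180:440]
cv2.imwrite("pics/t1.png",cv2.resize(a,(750,600),interpolation=cv2.INTER_CUBIC));cv2.imwrite("pics/s1.png",cv2.resize(b,(780,600),interpolation=cv2.INTER_CUBIC))
E
```

```text
(no output)
```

View pics/t1.png

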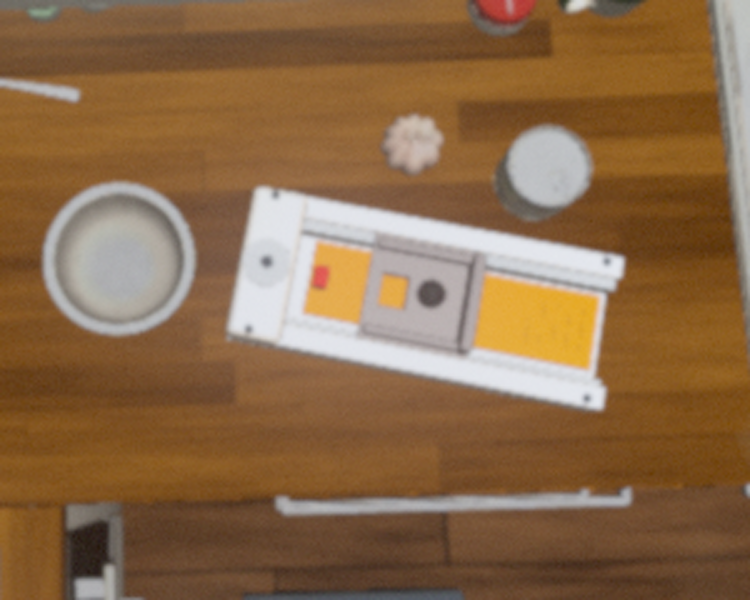

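View pics/s1.png

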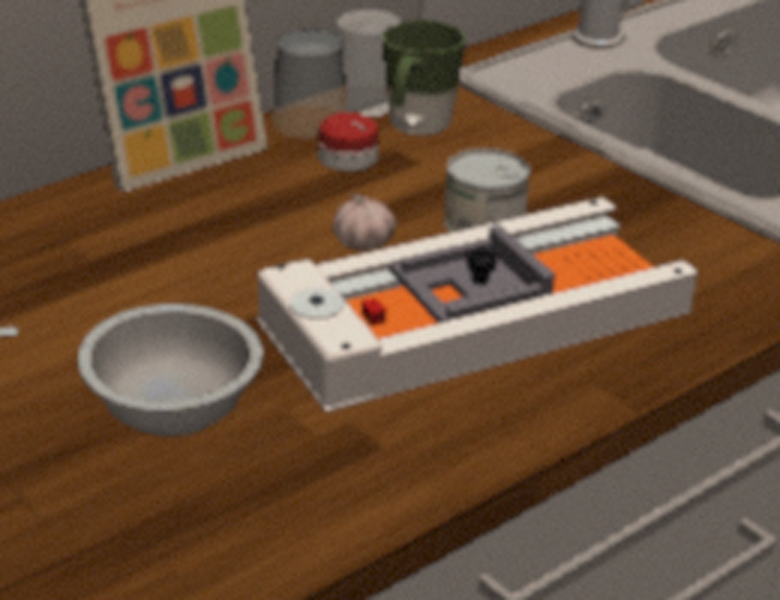

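The pictures show the carriage midway, at about (425,295) in the top crop. The red stop is ahead of it at (320,277), and bare orange bar lies behind it from 480 to 600. The tin is beside the near end at (545,170) and the dish is beyond the housing. Next I'll fit the bed pose from the corners.

```bash
cat > fit.py <<'E'
from h import *
from scipy.optimize import least_squares
np.set_printoptions(precision=4,suppress=True)
T=bot.grab_frame("top")
L=np.array([[70,190,52],[-70,190,52],[70,-150,42],[-70,-150,42],[0,115,38]])/1000
U=np.array([[258,188],[228,336],[625,256],[605,410],[321,272]])/2.5+[200,100]
def W(p,l):
    l=np.atleast_2d(l); c,s=np.cos(p[2]),np.sin(p[2])
    return np.c_[p[0]+c*l[:,0]-s*l[:,1],p[1]+s*l[:,0]+c*l[:,1],l[:,2]]
r=least_squares(lambda p:(proj(T,W(p,L))-U).ravel(),[.51,-.02,-.25])
p=r.x; print("bed",p,"resid",r.fun.reshape(-1,2).tolist())
# rear wall top middle (crop 474,303 ) z .057 ; knob etc in bed coords
for n,uv,z in (("walltop rear left",(486,255),.057),("walltop rear right",(470,354),.057),("knob top",(432,293),.063),("tin",(548,165),.058)):
    w=at(T,np.array(uv)/2.5+[200,100],z); c,s=np.cos(p[2]),np.sin(p[2]); d=w[:2]-p[:2]
    print(n,w,"bed:",[c*d[0]+s*d[1],-s*d[0]+c*d[1]])
for y in(-.07,-.08,-.09):print(y,W(p,[0,y,.024]))
E
python3 fit.py
```

```text
bed [ 0.5116 -0.0192 -0.2231] resid [[-0.6958876672129577, -1.1321341674957353], [-0.4246042107831727, -0.6144866426334659], [0.34424420830453073, 0.07115135839035247], [0.15149031474362573, -0.397610952569039], [0.6172511604393094, 2.054475530495523]]
walltop rear left [ 0.549 -0.052  0.057] bed: [np.float64(0.043740880933256815), np.float64(-0.023714156825074467)]
walltop rear right [ 0.4608 -0.0316  0.057 ] bed: [np.float64(-0.04676627077533401), np.float64(-0.02330503315793523)]
knob top [ 0.5152 -0.0008  0.063 ] bed: [np.float64(-0.0005447073088632268), np.float64(0.01881051010729655)]
tin [ 0.6299 -0.1135  0.058 ] bed: [np.float64(0.13619767601844188), np.float64(-0.06577740565051582)]
-0.07 [[ 0.4961 -0.0875  0.024 ]]
-0.08 [[ 0.4939 -0.0973  0.024 ]]
-0.09 [[ 0.4917 -0.107   0.024 ]]
```

Request:
arm_command([
  [[2.93, -2.38, 0], [0, 0, 0], 2],
  [[2.93, -2.38, 0], [0, 0, 0], 2],
  [[2.93, -2.38, 0], [0, 0, 0], 2],
  [[2.93, -2.38, 0], [0, 0, 0], 2],
  [[2.93, -2.38, 0], [0, 0, 0], 2],
  [[2.93, -2.38, 0], [0, 0, 0], 2],
  [[2.93, -2.38, 0], [0, 0, 0], 2],
  [[2.93, -2.38, 0], [0, 0, 0], 2],
  [[2.93, -2.38, 0], [0, 0, 0], 2],
  [[2.93, -2.38, 0], [0, 0, 0], 2],
  [[2.93, -2.38, 0], [0, 0, 0], 2],
  [[2.93, -2.38, 0], [0, 0, 0], 2],
  [[2.93, -2.38, 0], [0, 0, 0], 2],
  [[2.93, -2.38, 0], [0, 0, 0], 2],
])

```text
clock: 2.35
position: [0.4952, -0.0914, 0.4049]
tool_rot: [3.141, -0.0, 0.433]
force: [0.4, 0.2, 0.2]
grip_width: 0.0199
finger_force: 0.0
```

Request:
arm_command([
  [[0, 0, 2], [0, 0, -0.131], 2],
  [[0, 0, 2], [0, 0, -0.131], 2],
  [[0, 0, 2], [0, 0, -0.131], 2],
  [[0, 0, 2], [0, 0, -0.131], 2],
  [[0, 0, 2], [0, 0, -0.131], 2],
  [[0, 0, 2], [0, 0, -0.131], 2],
  [[0, 0, 2], [0, 0, -0.131], 2],
  [[0, 0, 0], [0, 0, 0], 2],
])

```text
clock: 3.15
position: [0.4941, -0.093, 0.2629]
tool_rot: [-3.138, -0.0, 1.352]
force: [-1.0, -0.5, 0.7]
grip_width: 0.0195
finger_force: 0.0
```

Take a close look from above the bar before pressing.

```bash
python3 - <<'E'
from h import *
np.set_printoptions(precision=4,suppress=True)
s=bot.observe(); w=bot.grab_frame("wrist"); save(w,"w1")
Rt=R.from_euler("xyz",s["tool_rot"]).as_matrix(); M=np.eye(4); M[:3,:3]=Rt; M[:3,3]=s["position"]
M=M@np.array(w["T_tool_cam"]); Rc=M[:3,:3].T
w["rvec"]=R.from_matrix(Rc).as_rotvec(); w["tvec"]=-Rc@M[:3,3]
p=np.array([.5116,-.0192,-.2231])
def bed(P): c,q=np.cos(p[2]),np.sin(p[2]); d=P[:2]-p[:2]; return np.array([c*d[0]+q*d[1],-q*d[0]+c*d[1]])
for k,z in dict(stop_top=.038,carriage=.027,push_face=.042,knob=.035,slicer_bed=0).items():
    for m in bot.mark_of(k,w)[:1]: print(k,m["p"],m["at"],bed(at(w,m["at"],z)))
print("tcp bed",bed(s["position"]),s["force"])
im=w["frame"].copy()
c,q=np.cos(p[2]),np.sin(p[2])
for l in [(-.035,-.14,.024),(.035,-.14,.024),(-.045,-.024,.057),(.045,-.024,.057),(0,.115,.038),(.05,0,.042),(-.05,0,.042)]:
    u=proj(w,[[p[0]+c*l[0]-q*l[1],p[1]+q*l[0]+c*l[1],l[2]]])[0]; cv2.circle(im,(int(u[0]),int(u[1])),3,(0,255,0),-1)
cv2.imwrite("pics/w1.png",im[:,:,::-1])
E
```

```text
carriage 0.76 [282.1, 78.4] [0.0014 0.0272]
push_face 0.71 [279.0, 162.6] [-0.0002 -0.0237]
knob 0.95 [282.6, 88.3] [0.0017 0.0208]
tcp bed [-0.0007 -0.0758] [-0.9861 -0.4552  0.7332]
```

View pics/w1.png

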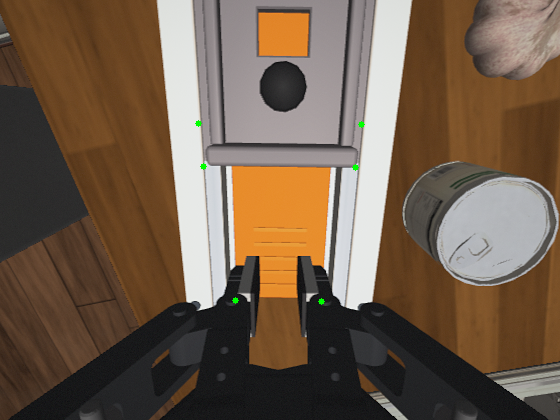

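The wrist view agrees with the fit: rear wall at row 155, fingers centred over the bar at about (280,280), with clear bar between them. Pressing next.

Request:
arm_command([
  [[0, 0, 2], [0, 0, 0], 2],
  [[0, 0, 2], [0, 0, 0], 2],
  [[0, 0, 1.5], [0, 0, 0], 2],
  [[0, 0, 0.5], [0, 0, 0], 2],
  [[0, 0, 0], [0, 0, 0], 2],
  [[0, 0, 0], [0, 0, 0], 2],
])

```text
clock: 4.05
position: [0.495, -0.0929, 0.2055]
tool_rot: [3.141, -0.0, 1.349]
force: [-0.1, -0.2, 0.9]
grip_width: 0.0199
finger_force: 0.0
```

Request:
arm_command([
  [[0, 0, 0.3], [0, 0, 0], 2],
  [[0, 0, 0.3], [0, 0, 0], 2],
  [[0, 0, 0.2], [0, 0, 0], 2],
  [[0, 0, 0], [0, 0, 0], 2],
  [[0, 0, 0], [0, 0, 0], 2],
])

```text
clock: 4.55
position: [0.4949, -0.0929, 0.1968]
tool_rot: [3.141, 0.0, 1.35]
force: [0.6, -1.2, 3.4]
grip_width: 0.0198
finger_force: 1.4
```

Request:
arm_command([
  [[0, 0, 0.2], [0, 0, 0], 2],
  [[0, 0, 0.2], [0, 0, 0], 2],
  [[0, 0, 0], [0, 0, 0], 2],
  [[0, 0, 0], [0, 0, 0], 2],
])

```text
clock: 4.95
position: [0.4948, -0.0929, 0.1927]
tool_rot: [3.141, 0.0, 1.35]
force: [0.9, -2.1, 3.9]
grip_width: 0.0199
finger_force: 1.6
```

Request:
arm_command([
  [[0, 0, 0.3], [0, 0, 0], 2],
  [[0, 0, 0.3], [0, 0, 0], 2],
  [[0, 0, 0.2], [0, 0, 0], 2],
  [[0, 0, 0], [0, 0, 0], 2],
  [[0, 0, 0], [0, 0, 0], 2],
])

```text
clock: 5.45
position: [0.4948, -0.0929, 0.1847]
tool_rot: [3.142, 0.0, 1.35]
force: [1.0, -2.1, 3.8]
grip_width: 0.0199
finger_force: 2.2
```

Request:
arm_command([
  [[0, 0, 0.1], [0, 0, 0], 2],
  [[0, 0, 0], [0, 0, 0], 2],
  [[0, 0, 0], [0, 0, 0], 2],
])

```text
clock: 5.75
position: [0.4948, -0.0929, 0.1838]
tool_rot: [3.141, -0.0, 1.35]
force: [0.6, -2.5, 4.0]
grip_width: 0.0199
finger_force: 2.2
```

Request:
arm_command([
  [[0, 0, 0.1], [0, 0, 0], 2],
  [[0, 0, 0], [0, 0, 0], 2],
  [[0, 0, 0], [0, 0, 0], 2],
])

```text
clock: 6.05
position: [0.4948, -0.0929, 0.1827]
tool_rot: [3.142, -0.0, 1.35]
force: [2.1, -4.0, 4.7]
grip_width: 0.0199
finger_force: 2.3
```

Request:
arm_command([
  [[0, 0, 0.1], [0, 0, 0], 2],
  [[0, 0, 0], [0, 0, 0], 2],
  [[0, 0, 0], [0, 0, 0], 2],
])

```text
clock: 6.35
position: [0.4948, -0.0928, 0.1822]
tool_rot: [3.141, 0.0, 1.35]
force: [-0.9, -1.2, 20.1]
grip_width: 0.0203
finger_force: 9.6
```

```bash
python3 - <<'E'
from h import *
p=bot.grab_frame("scene"); print(bot.observe()["force"],bot.observe()["clock"])
for m in bot.mark_of("stop_top",p): print(m["p"],m["at"])
c,s=np.cos(-.2231),np.sin(-.2231)
for z in(.023,.027,.038): print(z,proj(p,[[.5116-s*.115,-.0192+c*.115,z]]))
cv2.imwrite("pics/s2.png",cv2.resize(p["frame"][150:280,240:440,::-1],(800,520),interpolation=cv2.INTER_CUBIC))
E
```

```text
[-1.40471291 -0.98550542 19.69287674] 6.4
0.66 [303.4, 216.1]
0.023 [[305.0744864  217.11461275]]
0.027 [[305.11312055 215.75615732]]
0.038 [[305.22011541 211.99399954]]
```

View pics/s2.png

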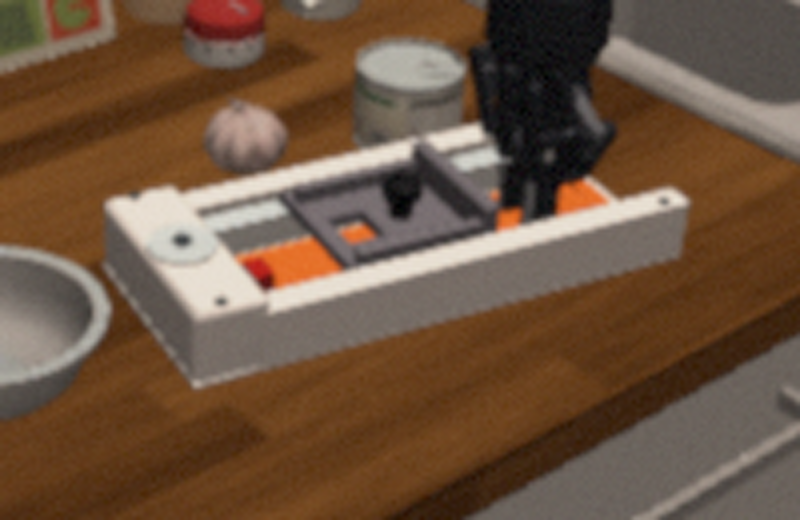

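The bar is fully down: the wrist force jumped to 20 N and the red stop at about (258,270) in the crop has sunk. I'll ease off 1 mm and push.

Request:
arm_command([
  [[0, 0, -0.1], [0, 0, 0], 2],
  [[0, 0, 0], [0, 0, 0], 2],
  [[0.5, 0, 0], [0, 0, 0], 2],
  [[0.5, 0, 0], [0, 0, 0], 2],
  [[0.5, 0, 0], [0, 0, 0], 2],
  [[0.5, 0, 0], [0, 0, 0], 2],
  [[0.5, 0, 0], [0, 0, 0], 2],
  [[0.5, 0, 0], [0, 0, 0], 2],
  [[0.3, 0, 0], [0, 0, 0], 2],
  [[0.3, 0, 0], [0, 0, 0], 2],
  [[0.3, 0, 0], [0, 0, 0], 2],
  [[0.3, 0, 0], [0, 0, 0], 2],
])

```text
clock: 7.65
position: [0.5039, -0.0522, 0.1827]
tool_rot: [-3.141, 0.001, 1.349]
force: [-1.6, -8.4, 5.0]
grip_width: 0.0202
finger_force: 2.3
```

Request:
arm_command([
  [[0.3, 0, 0], [0, 0, 0], 2],
  [[0.3, 0, 0], [0, 0, 0], 2],
  [[0.3, 0, 0], [0, 0, 0], 2],
  [[0.3, 0, 0], [0, 0, 0], 2],
  [[0.3, 0, 0], [0, 0, 0], 2],
  [[0.3, 0, 0], [0, 0, 0], 2],
])

```text
clock: 8.25
position: [0.5078, -0.0347, 0.1827]
tool_rot: [-3.141, 0.001, 1.349]
force: [-1.8, -7.3, 5.4]
grip_width: 0.0197
finger_force: 2.3
```

Request:
arm_command([
  [[0.4, 0, 0], [0, 0, 0], 2],
  [[0.4, 0, 0], [0, 0, 0], 2],
  [[0.4, 0, 0], [0, 0, 0], 2],
  [[0.4, 0, 0], [0, 0, 0], 2],
  [[0.4, 0, 0], [0, 0, 0], 2],
  [[0.4, 0, 0], [0, 0, 0], 2],
  [[0.4, 0, 0], [0, 0, 0], 2],
  [[0.4, 0, 0], [0, 0, 0], 2],
  [[0.4, 0, 0], [0, 0, 0], 2],
])

```text
clock: 9.15
position: [0.5157, 0.0004, 0.1827]
tool_rot: [-3.141, 0.001, 1.349]
force: [-2.1, -7.6, 6.0]
grip_width: 0.0201
finger_force: 2.3
```

Request:
arm_command([
  [[0.2, 0, 0], [0, 0, 0], 2],
  [[0.2, 0, 0], [0, 0, 0], 2],
  [[0.2, 0, 0], [0, 0, 0], 2],
])

```text
clock: 9.45
position: [0.517, 0.0061, 0.1827]
tool_rot: [-3.141, 0.001, 1.349]
force: [-2.5, -6.6, 5.9]
grip_width: 0.0204
finger_force: 2.3
```

Request:
arm_command([
  [[0.1, 0, 0], [0, 0, 0], 2],
  [[0.1, 0, 0], [0, 0, 0], 2],
  [[0.1, 0, 0], [0, 0, 0], 2],
  [[0, 0, 0], [0, 0, 0], 2],
])

```text
clock: 9.85
position: [0.5175, 0.0088, 0.1827]
tool_rot: [-3.141, 0.002, 1.349]
force: [-1.9, -9.2, 7.0]
grip_width: 0.0196
finger_force: 2.3
```

Request:
arm_command([
  [[0.1, 0, 0], [0, 0, 0], 2],
  [[0, 0, 0], [0, 0, 0], 2],
])

```text
clock: 10.05
position: [0.5176, 0.009, 0.1827]
tool_rot: [-3.141, 0.003, 1.348]
force: [-3.3, -14.5, 9.6]
grip_width: 0.0197
finger_force: 2.3
```

Request:
arm_command([
  [[0.1, 0, 0], [0, 0, 0], 2],
  [[0, 0, 0], [0, 0, 0], 2],
])

```text
clock: 10.25
position: [0.5176, 0.0093, 0.1827]
tool_rot: [-3.14, 0.004, 1.347]
force: [-5.7, -18.2, 11.7]
grip_width: 0.0203
finger_force: 2.3
```

The push stopped at the predicted home position and the force rose to 19 N. I'll back off the wall a little, then lift straight up.

Request:
arm_command([
  [[-0.2, 0, 0], [0, 0, 0], 2],
  [[-0.3, 0, 0], [0, 0, 0], 2],
  [[-0.2, 0, 0], [0, 0, 0], 2],
  [[0, 0, 0], [0, 0, 0], 2],
  [[0, 0, -0.5], [0, 0, 0], 2],
  [[0, 0, -0.5], [0, 0, 0], 2],
  [[0, 0, -1], [0, 0, 0], 2],
  [[0, 0, -2], [0, 0, 0], 2],
  [[0, 0, -3], [0, 0, 0], 2],
  [[0, 0, -3], [0, 0, 0], 2],
  [[0, 0, -3], [0, 0, 0], 2],
  [[-3, 0, 0], [0, 0, 0], 2],
  [[-3, 0, 0], [0, 0, 0], 2],
  [[-3, 0, 0], [0, 0, 0], 2],
  [[-3, 0, 0], [0, 0, 0], 2],
  [[0, 0, 0], [0, 0, 0], 2],
])

```text
clock: 11.85
position: [0.489, -0.1162, 0.313]
tool_rot: [-3.141, 0.002, 1.345]
force: [0.3, 0.3, -0.6]
grip_width: 0.0202
finger_force: 0.0
```

```bash
python3 - <<'E'
from h import *
p=bot.grab_frame("scene"); t=bot.grab_frame("top")
c,s=np.cos(-.2231),np.sin(-.2231)
for q in (p,t):
    print("expected stop up",proj(q,[[.5116-s*.115,-.0192+c*.115,.038]]),[ (m["p"],m["at"]) for m in bot.mark_of("stop_top",q)])
    for k,z in(("carriage",.027),("push_face",.042),("knob",.035)):
        for m in bot.mark_of(k,q)[:1]:
            d=at(q,m["at"],z)[:2]-[.5116,-.0192]; print(k,m["p"],c*d[0]+s*d[1],-s*d[0]+c*d[1])
a=cv2.resize(p["frame"][150:280,240:440,::-1],(800,520),interpolation=cv2.INTER_CUBIC)[:300]
b=cv2.resize(t["frame"][150:270,270:470,::-1],(800,480),interpolation=cv2.INTER_CUBIC)[:300]
cv2.imwrite("pics/e.png",np.vstack([a,b]))
E
```

```text
expected stop up [[305.22011541 211.99399954]] [(0.56, [302.1, 207.2])]
carriage 0.96 -0.0045048735322836195 0.0876418393862855
push_face 0.9 0.008774021105642342 0.036522967979241996
knob 0.49 0.005123257908231149 0.0851102223630819
expected stop up [[328.99976328 210.85353859]] [(0.66, [328.5, 207.5])]
carriage 0.97 -0.007646858016168186 0.08811570966611375
push_face 0.62 0.003600787469444403 0.04101931664302609
knob 0.66 0.006656678012408202 0.08401607529718495
```

View pics/e.png

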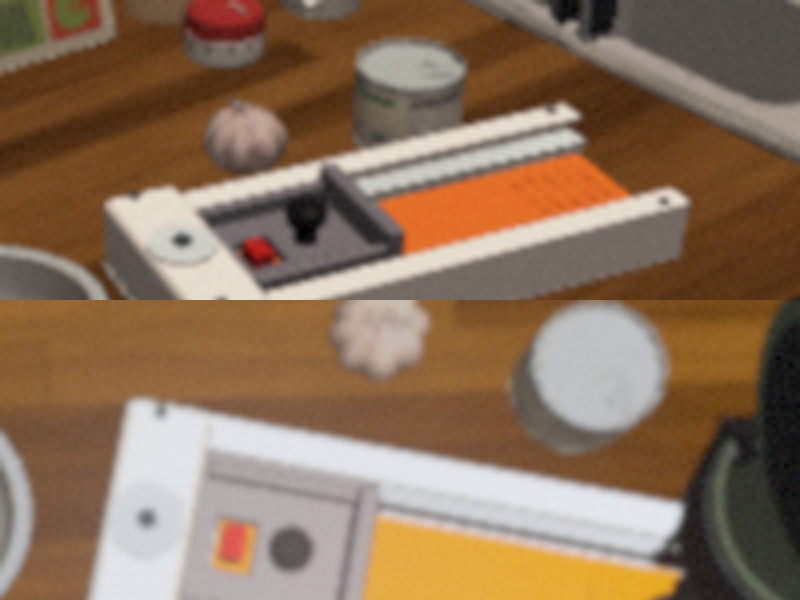

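The carriage is against the housing and the red stop stands up through its opening, at (258,248) in the scene crop and (233,543) in the top crop. The bar is up and the arm is clear.

```bash
python3 -c "
from workcell import bot
print(bot.job_done())"
```

```text
the job is handed in; nothing more can be done
None
```

The job is handed in: the carriage is home against the blade housing with the bar sprung up and its red stop standing in the opening, and the tin, garlic and dish were left alone.

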